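# Check the diluter's stop button and draw its piston to the fill band

## Task

Get the diluter ready for a hand fill: push the red mushroom stop button fully down and let it spring back, then turn its head clockwise as far as it goes to reset it. Then take the piston rod by its black knob and draw it gently and straight out along its leaning barrel until all of the yellow band stands clear of the barrel but the red band below it is still wholly inside. Finish while holding the rod still there, in line with its bore; never pull it right out or let it bind, and leave the tube rack, the red rack and the jar where they are.

Things in the scene. Friction and masses are not known exactly. Their poses are not given: they have to be found in the camera images.
- stop_station: yellow box, 90 x 90 mm and 60 mm tall, fixed to the bench, with the red mushroom stop button upright in the middle of its top. Origin: centre of its underside; z up.
- stop_top (a point): centre of the top of the red mushroom head, 92 mm above the bench when up; moves and turns with it. The head is a round disc, 40 mm across, 18 mm thick, with ribbed sides and a white line on top. Its underside is 14 mm above the box, 12 mm above the black collar (48 mm across) on the box.
- stop_press (a joint): how far the mushroom head is pushed straight down, m: 0 up, 0.006 fully down. Spring-loaded: it starts to move at 1.5 N, reaches the bottom at 5 N, and springs back up when let go.
- stop_turn (a joint): turn of the mushroom head about its vertical axis, rad: grows clockwise seen from above, ends at a hard stop at 1.2 (reset). It starts between 0 and 0.25, stays where it is left, and needs about 0.03 N m to turn, pushed down or up.
- barrel: aluminium block, 50 x 50 mm, 85 mm long, part of the white and blue diluter (base 120 x 90 mm, housing 76 mm tall behind the block), fixed. It leans 20 degrees from vertical, top towards the robot's side. Origin: centre of its lower end; z runs up along the bore, out of its mouth. Bore: round, 17.5 mm across, 72 mm deep, closed bottom.
- barrel_mouth (a point): centre of the mouth of the bore, on the barrel's upper face, 85 mm along z from the barrel's origin; same axes as the barrel.
- rod: loose steel rod, 16 mm across, 0.19 to 0.31 kg, standing on the bore's bottom, 65 mm showing. Origin: its foot (at the start 13 mm along z from the barrel's origin); z towards the knob. From the foot: red band 14-26 mm, yellow band 42-52 mm, black knob 109-137 mm. Drawn 30 mm, the yellow band is clear; at 46 mm the red begins to show. Let go, it slides back.
- rod_grip (a point): middle of the rod's black round knob (24 mm across, 28 mm long), on the rod's axis, 123 mm from its foot; at the start 51 mm beyond the mouth. Same axes as the rod.
- tube_rack: clear rack of capped sample tubes, 70 x 200 mm, about 100 mm tall with the tubes, loose; to be left alone. Origin: centre of its underside.
- red_rack: red plastic grid rack, 90 x 204 mm, 55 mm tall, loose; to be left alone. Origin: centre of its underside.
- jar: specimen jar with a yellow cap, 52 mm across, 65 mm tall, loose; to be left alone. Origin: centre of its underside.
Things that resemble listed ones, but are neither listed nor needed, are in the scene too. Of the things like the stop_station, leave any that is green; of the rest the larger one is meant.

How it is judged (in metres and radians):
On the way, in this order (a step that is already met when the one before it is completed fails the run):
1. the mushroom head is pushed down (at least 4.5 of its 6 mm) before it is turned (value of joint stop_press above 0.0045 m and value of joint stop_turn below 0.6 rad), for 0.05 s.
2. the head has sprung back up and is turned clockwise to its end (value of joint stop_turn above 1 rad and value of joint stop_press below 0.002 m and z of rod in the frame of barrel below 0.023 m), for 0.1 s.
3. the gripper has drawn the rod out so far that the yellow band is clear and the red one is hidden (z of rod in the frame of barrel between 0.0415 and 0.0605 m and contact force between rod and the fingers above 2 N), for 0.2 s.
At the end, for the whole second after the job is handed in: Mushroom head up (within 2 mm) and turned to 1.0 rad or more; the gripper holds the rod still (over 2 N, under 10 mm/s), drawn out 28.5 to 47.5 mm, aligned within 0.06 rad, pressing on the barrel with under 20 N; racks and jar within 20 mm of where they stood (all of step 3 and value of joint stop_turn above 1 rad and value of joint stop_press below 0.002 m and angle between the z axis of rod and the z axis of barrel, either way round below 0.06 rad and contact force between rod and barrel below 20 N and linear speed of rod below 0.01 m/s and distance of each of tube_rack, red_rack, jar from where it was at the start of the episode below 0.02 m); the arm keeps its last pose, push and grip.
It fails at once if the rod is pulled right out of the bore (z of rod in the frame of barrel above 0.08 m).
It fails at once if the rod binds: more than 30 N between rod and barrel while it is being drawn (z of rod in the frame of barrel above 0.018 m and contact force between rod and barrel above 30 N).
It fails at once if a rack or the jar is knocked away (distance of any of tube_rack, red_rack, jar from where it was at the start of the episode above 0.03 m).
It also fails if it takes over 54 s, if anything falls off the work surface, if the arm or the gripper's body presses on something with over 40 N, if the wrist force passes 120 N, or if a joint passes its speed limit or range.

## Robot

A 6-joint arm with a two-finger parallel gripper is mounted at the origin on the work surface. World frame = base frame: x ahead of the robot, y to its left, z up, the work surface at z = 0. Lengths are in m, angles in degrees, forces in N, time in s.
With the tool pointing down it reaches from about 0.275 to 0.75 m from the base axis. Payload 10.2 kg.
Tool frame: the origin (TCP) lies midway between the tips of the shut fingers; the grasp point (between the pads) lies pinch_z behind it (pinch_z is the distance from the TCP to the grasp point, in m); z points along the fingers, y is the line along which they close (so a half turn about z gives the same grasp; the last joint's range is limited). The gripper opens to 85 mm and grips with 20 to 120 N. Pads are 22 mm wide; open, the fingers measure 114 mm over their backs; the gripper's body (76 mm by 85 mm) begins 54 mm behind the grasp point. The pads swing forward as they close: fully open they stand 13 mm farther back than shut.
Start: joints at [-85.222, 17.928, 85.812, -0, 76.261, -12.8], TCP at [0.159, -0.5, 0.231] pointing down, gripper open.
Joint ranges: [-168.41, 168.41], [-55.51, 124.54], [10.69, 146.95], [-70.63, 250.63], [1, 178], [-165.06, 165.06]. Speed limits (degrees/s): [136.94, 136.94, 172.46, 180, 180, 180].

## Interface

Orientations are given as [roll, pitch, yaw] about the fixed x, y, z axes, in that order (R = Rz(yaw) Ry(pitch) Rx(roll)).
In Python, from bench import get_state, get_image, finish_job, pinch_z gives the robot as it stands.
- The arm moves only by the tool servo_tool, never from a script. Its argument "deltas" is a list of rows, each a list of 7 numbers: the shift along the tool's x, y, z in mm, then the turn, a rotation vector about the tool's x, y, z in degrees, then the opening, from -1 (shut) to 1 (fully open). A call has 1 to 8 rows; each row shifts and turns the commanded pose from where the row before left it, along the tool's axes as they then stand; what a row does not reach is not made up. A row lasts 1/12 s, in which the tool goes at most 41.7 mm and 7.16 degrees, less where a joint would pass 70% of its speed; a pose out of reach is approached as far as the arm can. A call with a gripper value outside its range is refused whole. The fingers move at their own pace and stop on an object; "grip_force" is the grip in N (left out, the last holds). Time passes only in rows, so rows that do not move let the fingers close. It gives the time, the measured TCP pose, the force, the opening and the grip force at its end, in the units of the state.
- get_state(): the state, without advancing time (a new reading comes with each control period).
- get_image(name): name is "scene" or "top"; returns a dict with "frame" (384x512x3 uint8, blue, green, red), "camera_matrix" (3x3 intrinsics, pixels), "D" ([k1, k2, p1, p2, k3] as OpenCV has them; the pictures are not rectified), "world_from_camera" (4x4, takes a point from camera to world coordinates). Camera axes: x right, y down, z forward; pixel columns grow to the right and rows downward; lengths in m; the calibration is good to about 2 mm. A picture is of the moment at which its call begins. There is no depth.
- finish_job(): hands the job in; it is judged then, once.
The state is a dict: "time_s": time; "joints": joint angles; "qvel": joint speeds; "effort": joint torques, N m; "position": TCP position; "tool_rot": TCP orientation; "force": force on the tool from outside, world axes, zero at the start; "wrist_torque": the same for the moment, N m; "finger_gap": opening from 0.0 (shut) to 1.0 (fully open); "grasp_force": force on a finger pad.
Only numpy, scipy, OpenCV 4.12 (cv2) and the standard library are available. Lean on these libraries where they do the work, as an engineer would, in place of code of your own. Each camera call takes 0.05 s, during which the arm holds its last target. There are 200 camera calls.

## Working session

There is one attempt and no reset: what is moved stays moved. The work goes in short steps, Python scripts to look and compute and a tool call to move; the robot and the scene stay as the last step left them, time stands still between calls to the robot, and variables do not carry over. Pictures are saved under pics/ and viewed, at most 10 in all, crops included, and the job is handed in when it is done.

Besides the shell and the picture viewer there is one more tool, called after "Call:" as a command line: name --pt "numbers of a row" for each row, then --argument value for the rest. servo_tool: Moves the arm, as the interface text tells. Its arguments: {"type":"object","properties":{"deltas":{"type":"array"},"grip_force":{"type":"number"}},"required":["deltas"]}

```bash
mkdir -p pics; ls; cat > h.py <<'E'
import numpy as np, cv2
from bench import get_state, get_image, finish_job, pinch_z
from scipy.spatial.transform import Rotation as R
def cast(im,uv,z):
    "pixel -> world point on plane at height z"
    o,d=ray(im,uv); return o+d*(z-o[2])/d[2]
def ray(im,uv):
    n=cv2.undistortPoints(np.array([[uv]],float),np.array(im["camera_matrix"]),np.array(im["D"]))[0,0]
    T=np.array(im["world_from_camera"]); d=T[:3,:3]@[n[0],n[1],1]; return T[:3,3],d/np.linalg.norm(d)
def tri(r1,r2):
    "closest point of two rays, miss distance"
    (a,u),(b,v)=r1,r2
    s=np.linalg.lstsq(np.c_[u,-v],b-a,rcond=None)[0]; p,q=a+s[0]*u,b+s[1]*v
    return (p+q)/2,np.linalg.norm(p-q)
def proj(im,P):
    T=np.linalg.inv(np.array(im["world_from_camera"]))
    return cv2.projectPoints(np.array(P,float).reshape(-1,3),cv2.Rodrigues(T[:3,:3])[0],T[:3,3],np.array(im["camera_matrix"]),np.array(im["D"]))[0][:,0]
E
python3 - <<'E'
from h import *
for n in("scene","top"):
    im=get_image(n); cv2.imwrite(f"pics/{n}0.png",im["frame"]); print(n,np.round(im["world_from_camera"],3).tolist(),np.array(im["camera_matrix"])[0,0])
s=get_state(); print(s,pinch_z)
E
```

```text
pics
scene [[0.594, 0.468, -0.654, 1.108], [0.804, -0.37, 0.466, -0.394], [-0.024, -0.803, -0.596, 0.621], [0.0, 0.0, 0.0, 1.0]] 347.5359023757625
top [[0.021, -0.998, 0.067, 0.486], [-1.0, -0.02, 0.017, 0.0], [-0.016, -0.068, -0.998, 1.057], [0.0, 0.0, 0.0, 1.0]] 401.77815655003826
{'time_s': 0.1, 'joints': array([-8.52198778e+01,  1.79548760e+01,  8.58486865e+01, -1.26115221e-04,
        7.62597638e+01, -1.27997555e+01]), 'qvel': array([-0.00490077, -0.12505339, -0.11380801, -0.00474577,  0.1300201 ,
        0.09135561]), 'effort': array([ 3.07087525e-03, -4.12903082e+01, -2.60146344e+01, -1.55212056e-04,
        3.02514694e-03, -1.86767227e-05]), 'position': array([ 0.15853861, -0.50026005,  0.23081084]), 'tool_rot': array([-1.79938220e+02, -1.39101275e-02,  1.75799002e+01]), 'force': array([-0.34857969,  0.0013637 , -0.07124685]), 'wrist_torque': array([-0.02316904, -0.07068261, -0.01080486]), 'grasp_force': 0.0, 'finger_gap': 1.0006251260858616} 0.0187
```

View pics/scene0.png

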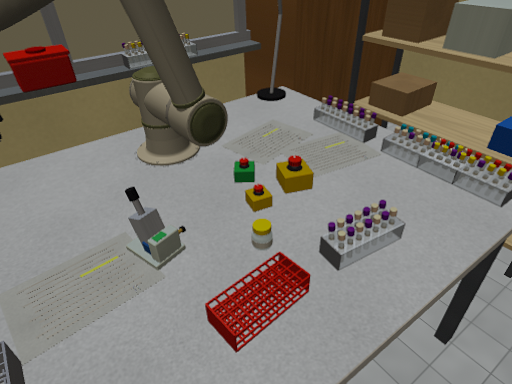

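View pics/top0.png

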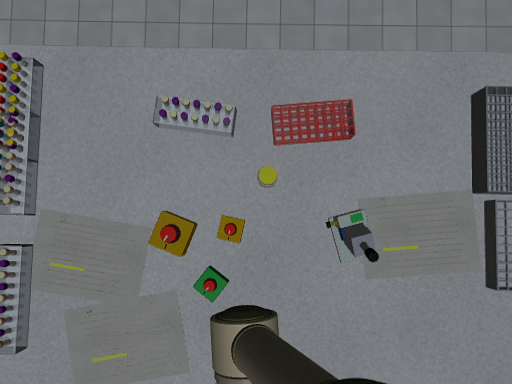

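Both views show three stop stations. In the top view, the large yellow one is at (172,233), the small yellow one at (231,229) and the green one at (211,284). In the scene view they are at (295,175), (259,196) and (244,171). I choose the large yellow one. The diluter's knob is at top (371,254) and scene (132,194). Next I'll take close crops of both.

```bash
python3 - <<'E'
from h import *
I={n:get_image(n) for n in("scene","top")}
def cr(n,x,y,w,h,s): return cv2.resize(I[n]["frame"][y:y+h,x:x+w],None,fx=s,fy=s,interpolation=cv2.INTER_CUBIC)
a=cr("scene",110,175,80,95,5);b=cr("top",320,200,75,75,5.3333333)
a=cv2.resize(cr("scene",115,180,75,90,5),(375,450)); b=cr("top",320,200,75,75,5); 
c=cr("scene",265,145,60,50,2.5); d=cr("top",140,205,60,56,2.5)
P=np.zeros((600,760,3),np.uint8); P[:450,:375]=a; P[:375,380:755]=b; P[455:455+c.shape[0],:c.shape[1]]=c; P[455:455+d.shape[0],200:200+d.shape[1]]=d
cv2.imwrite("pics/crop1.png",P)
# red head
def blob(n,box,f):
    x,y,w,h=box; im=I[n]["frame"][y:y+h,x:x+w]; m=f(cv2.cvtColor(im,cv2.COLOR_BGR2HSV)).astype(np.uint8)
    k,l,st,c=cv2.connectedComponentsWithStats(m); i=1+np.argmax(st[1:,4]); return c[i]+[x,y],st[i]+[x,y,0,0,0]
red=lambda H:((H[...,0]<6)|(H[...,0]>172))&(H[...,1]>150)&(H[...,2]>60)
blk=lambda H:(H[...,2]<45)
yel=lambda H:(abs(H[...,0].astype(int)-23)<8)&(H[...,1]>150)&(H[...,2]>60)
for nm,f,bs,bt in(("head",red,(270,145,60,50),(145,205,55,55)),("box",yel,(270,145,60,50),(140,200,62,62)),("knob",blk,(118,182,32,20),(355,240,32,28))):
    s,ss=blob("scene",bs,f);t,st=blob("top",bt,f); print(nm,s,ss,t,st,tri(ray(I["scene"],s),ray(I["top"],t)))
    if nm=="head": print(cast(I["top"],t,.086),cast(I["scene"],s,.083))
E
```

```text
head [294.5047619  160.81904762] [289 156  12  11 105] [168.40101523 233.30456853] [160 226  17  16 197] (array([0.44957437, 0.21532604, 0.08000826]), np.float64(0.004336823743218511))
[0.45107898 0.2157742  0.086     ] [0.45232533 0.20988992 0.083     ]
box [294.26139089 177.16306954] [277 159  36  34 834] [171.61407035 232.89447236] [148 211  47  45 995] (array([0.44808607, 0.21993431, 0.01883994]), np.float64(0.006026394424851657))
knob [131.696 193.808] [125 187  14  14 125] [369.4198895  252.31491713] [361 242  18  20 181] (array([ 0.41979566, -0.25184449,  0.15447696]), np.float64(0.007744291372526467))
```

View pics/crop1.png

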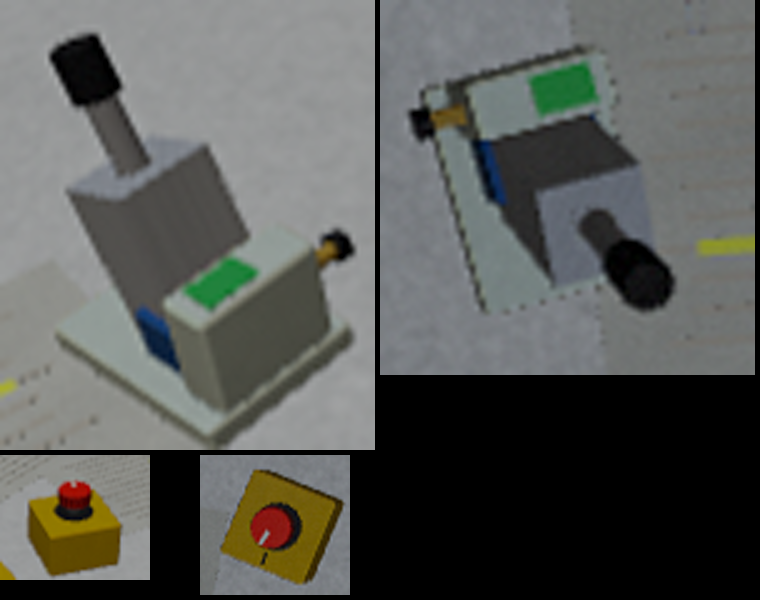

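Crops: bottom left shows the large yellow box with its red head, so the choice holds. Top: the barrel face, rod and knob are clear. I read the rod's ends as follows:

| Point | Scene | Top |
|---|---|---|
| Knob end | (130,188.5) | (373.5,256.5) |
| Rod at mouth | (141.5,213) | (363.4,244.4) |

```bash
python3 - <<'E'
from h import *
I={n:get_image(n) for n in("scene","top")}
S,T=I["scene"],I["top"]
for n,s,t in(("knobtop",(130,188.4),(373.6,256.6)),("knobmid",(132.3,194),(371.3,254)),("mouth",(141.3,212.5),(363.2,244.2))):
    print(n,tri(ray(S,s),ray(T,t)))
# base corner edges of diluter at z~? direction from top view: front edge (left corner)-(bottom corner)
f=lambda x,y,z:cast(T,(320+(x-380)/5,200+y/5),z)
print("base",f(422,92,.008),f(487,310,.008)); 
e=f(487,310,.008)-f(422,92,.008); print(np.linalg.norm(e),np.degrees(np.arctan2(e[1],e[0])))
q=[f(538,190,.1),f(640,165,.1),f(652,262,.1),f(555,285,.1)]; print("face",np.round(q,3),[np.linalg.norm(q[i]-q[(i+1)%4]) for i in range(4)])
g=lambda x,y,z:cast(S,(115+x/5,180+y/5),z)
c=[g(68,190,.1),g(207,145,.1)];print(c,np.linalg.norm(c[0]-c[1]))
E
```

```text
knobtop (array([ 0.41297697, -0.25404057,  0.16704273]), np.float64(0.0006814054330597912))
knobmid (array([ 0.41730399, -0.25324375,  0.15334468]), np.float64(0.001424757175963256))
mouth (array([ 0.43563086, -0.24830266,  0.1078997 ]), np.float64(0.0038067011804722595))
base [ 0.49568188 -0.1825051   0.008     ] [ 0.38429645 -0.21668286  0.008     ]
0.11651109277111248 -162.94177105472897
face [[ 0.45  -0.221  0.1  ]
 [ 0.463 -0.269  0.1  ]
 [ 0.417 -0.275  0.1  ]
 [ 0.406 -0.229  0.1  ]] [np.float64(0.049469040719774), np.float64(0.04560417876210049), np.float64(0.0467890917648207), np.float64(0.0449751129953164)]
[array([ 0.42493095, -0.27875156,  0.1       ]), array([ 0.43374989, -0.21384079,  0.1       ])] 0.06550711262984471
```

Call:
servo_tool --pt "20.6 -24.7 0 0 0 0 -1" --pt "20.6 -24.7 0 0 0 0 -1" --pt "20.6 -24.7 0 0 0 0 -1" --pt "20.6 -24.7 0 0 0 0 -1" --pt "20.6 -24.7 0 0 0 0 -1" --pt "20.6 -24.7 0 0 0 0 -1" --pt "20.6 -24.7 0 0 0 0 -1" --pt "20.6 -24.7 0 0 0 0 -1"

```text
time_s: 0.97
position: [0.2562, -0.2608, 0.2313]
tool_rot: [180.0, -0.0, 17.6]
force: [-0.5, -0.5, -0.0]
finger_gap: 0.0
grasp_force: 0.0
```

Call:
servo_tool --pt "20.6 -24.7 0 0 0 0 -1" --pt "20.6 -24.7 0 0 0 0 -1" --pt "20.6 -24.7 0 0 0 0 -1" --pt "20.6 -24.7 0 0 0 0 -1" --pt "20.6 -24.7 0 0 0 0 -1" --pt "20.6 -24.7 0 0 0 0 -1" --pt "20.6 -24.7 0 0 0 0 -1" --pt "20.6 -24.7 0 0 0 0 -1"

```text
time_s: 1.63
position: [0.3537, -0.0226, 0.2315]
tool_rot: [180.0, -0.0, 17.6]
force: [0.2, -0.1, 0.1]
finger_gap: -0.003
grasp_force: 0.0
```

Call:
servo_tool --pt "20.6 -24.7 0 0 0 0 -1" --pt "20.6 -24.7 0 0 0 0 -1" --pt "20.6 -24.7 0 0 0 0 -1" --pt "20.6 -24.7 0 0 0 0 -1" --pt "20.6 -24.7 0 0 0 0 -1" --pt "20.6 -24.7 0 0 0 0 -1" --pt "20.6 -24.7 0 0 0 0 -1" --pt "20.6 -24.7 0 0 0 0 -1"

```text
time_s: 2.3
position: [0.4511, 0.2157, 0.2312]
tool_rot: [180.0, -0.0, 17.6]
force: [0.3, -0.2, -0.0]
finger_gap: -0.003
grasp_force: 0.0
```

Call:
servo_tool --pt "0 0 7.5 0 0 -7 -1" --pt "0 0 7.5 0 0 -7 -1" --pt "0 0 7.5 0 0 -7 -1" --pt "0 0 7.5 0 0 -7 -1" --pt "0 0 7.5 0 0 -7 -1" --pt "0 0 7.5 0 0 -7 -1" --pt "0 0 7.5 0 0 -7 -1" --pt "0 0 7.5 0 0 -7 -1"

```text
time_s: 2.97
position: [0.4508, 0.2139, 0.1709]
tool_rot: [-180.0, 0.0, 73.9]
force: [0.3, 0.0, 0.1]
finger_gap: -0.001
grasp_force: 0.0
```

Call:
servo_tool --pt "0 0 7.5 0 0 -7 -1" --pt "0 0 7.5 0 0 -7 -1" --pt "0 0 7.5 0 0 -7 -1" --pt "0 0 7.5 0 0 -7 -1" --pt "0 0 7.5 0 0 -7 -1" --pt "0 0 7.5 0 0 -7 -1" --pt "0 0 7.5 0 0 -7 -1" --pt "0 0 0 0 0 -7 -1"

```text
time_s: 3.63
position: [0.4502, 0.2138, 0.1175]
tool_rot: [-179.9, -0.1, 129.9]
force: [-1.3, -0.4, -0.8]
finger_gap: -0.002
grasp_force: 0.0
```

```bash
python3 - <<'E'
from h import *
P=[]
for n,(x,y,w,h) in(("scene",(255,105,80,90)),("top",(130,190,80,90))):
    im=get_image(n); P.append(cv2.resize(im["frame"][y:y+h,x:x+w],None,fx=4.5,fy=4.5,interpolation=cv2.INTER_CUBIC))
    print(n,proj(im,get_state()["position"])-[x,y], proj(im,[.451,.214,.092])-[x,y])
cv2.imwrite("pics/press.png",np.hstack(P)); s=get_state(); print(s["position"],s["joints"],s["tool_rot"])
E
```

```text
scene [[40.58038203 44.75059742]] [[40.37692881 52.56682851]]
top [[36.08808994 43.92143866]] [[38.58062857 43.43282331]]
[0.45071829 0.21390253 0.11856073] [ 1.19071468e+01  2.17251127e+01  9.87419398e+01  1.30961891e-03
  5.95655890e+01 -2.77417704e+01] [-1.79971636e+02 -1.61932711e-02  1.29648249e+02]
```

View pics/press.png

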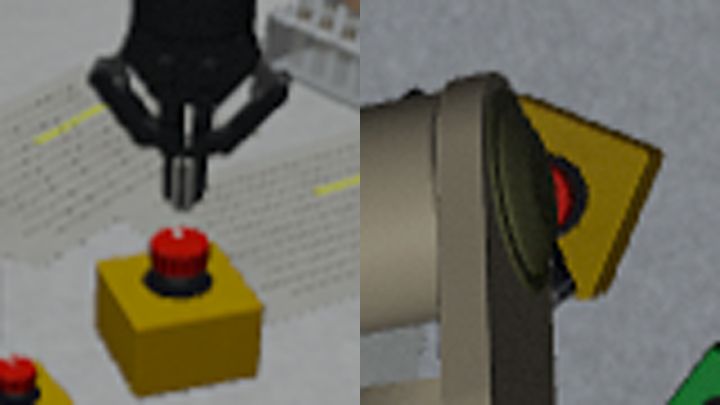

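The picture shows the shut tips at scene crop (183,208), right above the head at (180,237), within about 1 px of prediction. Pressing now.

Call:
servo_tool --pt "0 0 8 0 0 0 -1" --pt "0 0 8 0 0 0 -1" --pt "0 0 6 0 0 0 -1" --pt "0 0 3 0 0 0 -1" --pt "0 0 3 0 0 0 -1" --pt "0 0 2 0 0 0 -1" --pt "0 0 1 0 0 0 -1" --pt "0 0 0 0 0 0 -1"

```text
time_s: 4.4
position: [0.4507, 0.2139, 0.0878]
tool_rot: [-180.0, -0.0, 129.6]
force: [-2.1, -0.2, 3.3]
finger_gap: 0.0
grasp_force: 1.7
```

Call:
servo_tool --pt "0 0 1 0 0 0 -1" --pt "0 0 1 0 0 0 -1" --pt "0 0 1 0 0 0 -1" --pt "0 0 0 0 0 0 -1" --pt "0 0 0 0 0 0 -1"

```text
time_s: 4.82
position: [0.4511, 0.214, 0.0859]
tool_rot: [179.9, 0.0, 129.6]
force: [-6.2, -1.5, 13.6]
finger_gap: 0.002
grasp_force: 6.8
```

Call:
servo_tool --pt "0 0 -6 0 0 0 -1" --pt "0 0 -10 0 0 0 -1" --pt "0 0 -16 0 0 0 0.5" --pt "0 0 0 0 0 0 0.5" --pt "0 0 0 0 0 0 0.5" --pt "0 0 0 0 0 0 0.5" --pt "0 0 0 0 0 0 0.5"

```text
time_s: 5.4
position: [0.4505, 0.2138, 0.1161]
tool_rot: [-179.9, -0.0, 129.6]
force: [0.8, -0.3, -0.4]
finger_gap: 0.708
grasp_force: 0.0
```

Call:
servo_tool --pt "0 0 10 0 0 0 0.5" --pt "0 0 12 0 0 0 0.5" --pt "0 0 12 0 0 0 0.5" --pt "0 0 10 0 0 0 0.5" --pt "0 0 6 0 0 0 0.5" --pt "0 0 3 0 0 0 0.5" --pt "0 0 0 0 0 0 0.5" --pt "0 0 0 0 0 0 0.5"

```text
time_s: 6.07
position: [0.451, 0.214, 0.0639]
tool_rot: [180.0, 0.0, 129.6]
force: [0.6, 0.2, -0.5]
finger_gap: 0.747
grasp_force: 0.0
```

Call:
servo_tool --pt "0 0 0 0 0 0 -0.2" --pt "0 0 0 0 0 0 -0.5" --pt "0 0 0 0 0 0 -1" --pt "0 0 0 0 0 0 -1" --pt "0 0 0 0 0 0 -1" --pt "0 0 0 0 0 0 -1" --grip_force 20

```text
time_s: 6.57
position: [0.4498, 0.2131, 0.0637]
tool_rot: [-179.8, -0.0, 129.6]
force: [-5.5, -6.5, 1.4]
finger_gap: 0.46
grasp_force: 23.5
```

Call:
servo_tool --pt "0 0 0 0 0 5 -1" --pt "0 0 0 0 0 6 -1" --pt "0 0 0 0 0 6 -1" --pt "0 0 0 0 0 6 -1" --pt "0 0 0 0 0 6 -1" --pt "0 0 0 0 0 6 -1" --pt "0 0 0 0 0 6 -1" --pt "0 0 0 0 0 6 -1"

```text
time_s: 7.23
position: [0.4499, 0.213, 0.0638]
tool_rot: [-179.9, 0.1, 82.3]
force: [-4.9, -7.5, 3.3]
finger_gap: 0.461
grasp_force: 23.4
```

Call:
servo_tool --pt "0 0 0 0 0 5 -1" --pt "0 0 0 0 0 4 -1" --pt "0 0 0 0 0 4 -1" --pt "0 0 0 0 0 3 -1" --pt "0 0 0 0 0 0 -1"

```text
time_s: 7.65
position: [0.4501, 0.2136, 0.0639]
tool_rot: [-179.9, 0.1, 66.5]
force: [-5.0, -3.2, 1.9]
finger_gap: 0.457
grasp_force: 23.3
```

```bash
python3 - <<'E'
from h import *
s=get_state(); print(s["wrist_torque"],s["force"],s["joints"],s["tool_rot"],s["position"])
E
```

```text
[-0.54854786  0.6190077   0.48979428] [-4.95410591 -3.21860482  1.86862595] [ 1.19080765e+01  2.64355455e+01  1.01494023e+02 -5.87268347e-02
  5.21706688e+01  3.53953193e+01] [-1.79945107e+02  9.58277204e-02  6.65488615e+01] [0.4501279  0.2135697  0.06390511]
```

Call:
servo_tool --pt "0 0 0 0 0 3 -1" --pt "0 0 0 0 0 3 -1" --pt "0 0 0 0 0 0 -1"

```text
time_s: 7.9
position: [0.4504, 0.214, 0.064]
tool_rot: [-180.0, 0.0, 60.6]
force: [-3.8, 0.5, 2.3]
finger_gap: 0.458
grasp_force: 23.3
```

```bash
python3 - <<'E'
from h import *
s=get_state(); print(s["wrist_torque"],s["force"],s["tool_rot"],s["position"])
E
```

```text
[-0.01443245  0.57877998  0.38156396] [-3.84270895  0.51497925  2.27190808] [-1.79971024e+02  3.11847024e-02  6.05871755e+01] [0.45041596 0.21399201 0.06397324]
```

Call:
servo_tool --pt "0 0 0 0 0 0 0.6" --pt "0 0 0 0 0 0 0.6" --pt "0 0 0 0 0 0 0.6" --pt "0 0 0 0 0 0 0.6" --pt "0 0 0 0 0 0 0.6" --pt "0 0 -5 0 0 0 0.6" --pt "0 0 -15 0 0 0 0.6"

```text
time_s: 8.48
position: [0.4499, 0.2137, 0.0828]
tool_rot: [-179.9, 0.1, 60.6]
force: [-0.5, 0.8, -1.2]
finger_gap: 0.8
grasp_force: 0.0
```

Call:
servo_tool --pt "0 0 -25 0 0 0 1" --pt "0 0 -25 0 0 7 1" --pt "0 0 -25 0 0 7 1" --pt "0 0 -25 0 0 7 1" --pt "0 0 -25 0 0 7 1" --pt "0 0 -25 0 0 7 1" --pt "0 0 -15 0 0 6 1" --pt "0 0 0 0 0 4 1"

```text
time_s: 9.15
position: [0.4519, 0.2142, 0.2527]
tool_rot: [180.0, -0.4, 15.3]
force: [0.5, -0.5, 0.5]
finger_gap: 0.994
grasp_force: 0.0
```

```bash
cat >> h.py <<'E'
def delta(P,a=None,yaw=None):
    "world target -> shift in current tool axes, mm"
    s=get_state(); M=R.from_euler("xyz",s["tool_rot"],degrees=True)
    return np.round(M.inv().apply(np.array(P)-s["position"])*1000,1), s["tool_rot"]
E
python3 - <<'E'
from h import *
print(delta([.394,-.260,.230]), get_state()["position"])
E
```

```text
(array([-181. ,  442.1,   21.7]), array([179.97909653,  -0.37224109,  15.28654636])) [0.45188509 0.21419465 0.25266461]
```

Call:
servo_tool --pt "-11.3 27.6 0 0 0 0 1" --pt "-11.3 27.6 0 0 0 0 1" --pt "-11.3 27.6 0 0 0 0 1" --pt "-11.3 27.6 0 0 0 0 1" --pt "-11.3 27.6 0 0 0 0 1" --pt "-11.3 27.6 0 0 0 0 1" --pt "-11.3 27.6 0 0 0 0 1" --pt "-11.3 27.6 0 0 0 0 1"

```text
time_s: 9.82
position: [0.4226, -0.0243, 0.2493]
tool_rot: [180.0, -0.0, 15.6]
force: [0.8, 1.1, -0.1]
finger_gap: 0.997
grasp_force: 0.0
```

Call:
servo_tool --pt "-11.3 27.6 0 0 0 0 1" --pt "-11.3 27.6 0 0 0 0 1" --pt "-11.3 27.6 0 0 0 0 1" --pt "-11.3 27.6 0 0 0 0 1" --pt "-11.3 27.6 0 0 0 0 1" --pt "-11.3 27.6 0 0 0 0 1" --pt "-11.3 27.6 0 0 0 0 1" --pt "-11.3 27.6 0 0 0 0 1"

```text
time_s: 10.48
position: [0.3947, -0.2614, 0.2492]
tool_rot: [180.0, -0.0, 15.6]
force: [0.2, -0.2, 0.3]
finger_gap: 0.995
grasp_force: 0.0
```

Call:
servo_tool --pt "0 0 0 0 5 0 1" --pt "0 0 0 0 5 0 1" --pt "0 0 0 0 5 0 1" --pt "0 0 0 0 5 0 1" --pt "0 0 0 0 0 0 1" --pt "0 0 0 0 0 0 1"

```text
time_s: 10.98
position: [0.3947, -0.2603, 0.2491]
tool_rot: [180.0, -19.9, 15.5]
force: [0.3, 0.0, 0.3]
finger_gap: 0.999
grasp_force: 0.0
```

```bash
python3 - <<'E'
from h import *
s=get_state(); M=R.from_euler("xyz",s["tool_rot"],degrees=True)
print(s["position"],s["tool_rot"],s["joints"],"tool z",M.apply([0,0,1]),"want",[.3288,.0943,-.9397],"to pre",delta([.394,-.260,.219])[0])
I={n:get_image(n) for n in("scene","top")}
def cr(n,x,y,w,h,f): return cv2.resize(I[n]["frame"][y:y+h,x:x+w],None,fx=f,fy=f,interpolation=cv2.INTER_CUBIC)
a=cr("scene",85,130,100,110,4); b=cr("top",325,200,75,75,4); c=cr("top",145,210,50,46,3)
P=np.zeros((440,720,3),np.uint8);P[:,:400]=a;P[:300,405:705]=b;P[302:302+c.shape[0],405:405+c.shape[1]]=c
cv2.imwrite("pics/pre.png",P)
print(proj(I["scene"],s["position"])-[85,130])
E
```

```text
[ 0.39465716 -0.26033883  0.24907876] [179.99244506 -19.89277564  15.49394569] [-58.40331942   4.45763325 101.95522678  20.47755381  69.12393831
   9.48924231] tool z [ 0.32793068  0.09076908 -0.94033103] want [0.3288, 0.0943, -0.9397] to pre [-10.7  -0.5  28.1]
[[29.99060009 24.62688242]]
```

View pics/pre.png

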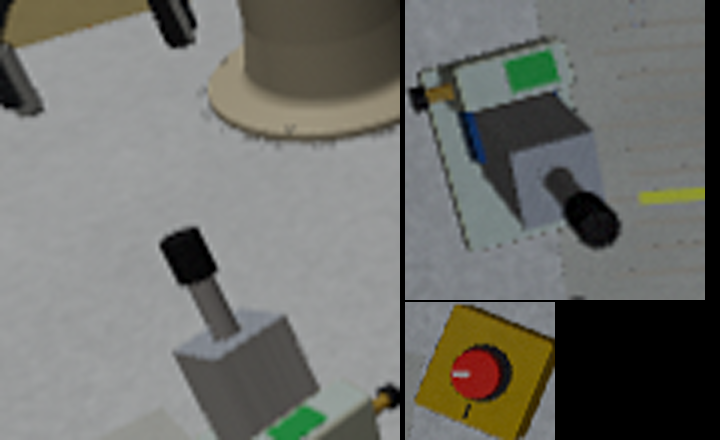

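Crop: the head's white line now points left at (460,374), about 60° clockwise of where it started, so the reset is done. The knob is at scene crop (188,255) and the open tips are at (30,110) and (180,40). Next I'll approach along the axis.

Call:
servo_tool --pt "-5.5 0 14 0 0 0 1" --pt "-5.2 -0.5 14 0 0 0.5 1" --pt "0 0 15 0 0 0 1" --pt "0 0 15 0 0 0 1" --pt "0 0 15 0 0 0 1" --pt "0 0 13 0 0 0 1" --pt "0 0 0 0 0 0 1" --pt "0 0 0 0 0 0 1"

```text
time_s: 11.75
position: [0.4142, -0.2539, 0.1644]
tool_rot: [-179.8, -19.9, 15.1]
force: [0.2, 0.1, 0.1]
finger_gap: 1.0
grasp_force: 0.0
```

```bash
python3 - <<'E'
from h import *
s=get_state(); M=R.from_euler("xyz",s["tool_rot"],degrees=True); x,y,z=M.as_matrix().T
print(s["position"],s["tool_rot"],delta(np.array([.4173,-.2532,.1533])+.0187*z)[0])
I={n:get_image(n) for n in("scene","top")}
def cr(n,x,y,w,h,f): return cv2.resize(I[n]["frame"][y:y+h,x:x+w],None,fx=f,fy=f,interpolation=cv2.INTER_CUBIC)
cv2.imwrite("pics/near.png",np.hstack([cr("scene",95,150,75,80,5),cr("top",330,200,75,80,5)]))
for n,o in(("scene",[95,150]),("top",[330,200])): print(n,[((proj(I[n],s["position"]+k*z)-o)*5).round()[0].tolist() for k in(-.013,0,.03,.06)])
E
```

```text
[ 0.41421535 -0.25388706  0.16437828] [-179.77879504  -19.94251383   15.13622702] [-0.8  0.2 30.2]
scene [[166.0, 173.0], [179.0, 198.0], [207.0, 255.0], [234.0, 311.0]]
top [[228.0, 292.0], [217.0, 280.0], [193.0, 252.0], [170.0, 226.0]]
```

View pics/near.png

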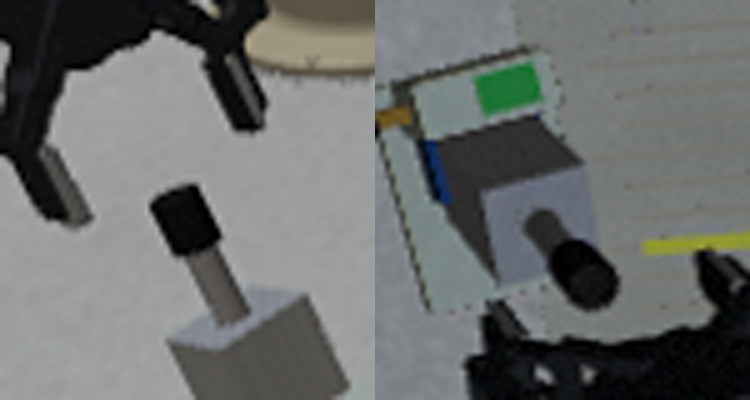

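The predicted tool axis lies on the rod's axis in both views. In the scene view the knob end is at (176,193) and the mouth at (237,318), and in the top view they are at (220,283) and (165,222) within the crop, all within 0.5 px. I'll descend and grip.

Call:
servo_tool --pt "0 0 8 0 0 0 1" --pt "0 0 10 0 0 0 1" --pt "0 0 8 0 0 0 0.4" --pt "0 0 4 0 0 0 0" --pt "0 0 0 0 0 0 -0.2" --pt "0 0 0 0 0 0 -0.3"

```text
time_s: 12.35
position: [0.4237, -0.2515, 0.1359]
tool_rot: [-179.8, -20.0, 15.0]
force: [0.7, 0.9, 0.4]
finger_gap: 0.454
grasp_force: 0.0
```

Call:
servo_tool --pt "0 0 0 0 0 0 -0.5" --pt "0 0 0 0 0 0 -0.6" --pt "0 0 0 0 0 0 -0.8" --pt "0 0 0 0 0 0 -0.8" --pt "0 0 0 0 0 0 -0.8" --pt "0 0 0 0 0 0 -0.8" --grip_force 20

```text
time_s: 12.85
position: [0.4237, -0.2517, 0.1364]
tool_rot: [-179.9, -20.0, 15.0]
force: [-0.4, -0.4, 3.0]
finger_gap: 0.273
grasp_force: 21.4
```

```bash
cat > f.py <<'E'
from h import *
s=get_state(); M=R.from_euler("xyz",s["tool_rot"],degrees=True)
print("F tool",M.inv().apply(s["force"]).round(1),"T",M.inv().apply(s["wrist_torque"]).round(3),s["tool_rot"].round(2),s["position"].round(4),s["finger_gap"],s["grasp_force"])
E
python3 f.py
```

```text
F tool [ 0.6  0.2 -3. ] T [-0.018 -0.177 -0.048] [-179.85  -20.01   15.05] [ 0.4237 -0.2517  0.1364] 0.27301232981149703 21.350012719631195
```

Gripped with almost no side load. I'll draw it gently, checking the force as I go.

Call:
servo_tool --pt "0 0 -1 0 0 0 -0.8" --pt "0 0 -2 0 0 0 -0.8" --pt "0 0 -2 0 0 0 -0.8" --pt "0 0 -2 0 0 0 -0.8" --pt "0 0 -2 0 0 0 -0.8" --pt "0 0 -1 0 0 0 -0.8" --grip_force 30

```text
time_s: 13.35
position: [0.4202, -0.2525, 0.1457]
tool_rot: [-179.8, -20.0, 15.1]
force: [0.7, 0.2, -2.0]
finger_gap: 0.268
grasp_force: 29.6
```

```bash
python3 f.py
```

```text
F tool [0.  0.  2.1] T [-0.173 -0.096 -0.018] [-179.82  -19.99   15.05] [ 0.4202 -0.2525  0.1457] 0.26846811150999483 29.55004870891571
```

Call:
servo_tool --pt "0 0 -2 0 0 0 -0.8" --pt "0 0 -3 0 0 0 -0.8" --pt "0 0 -3 0 0 0 -0.8" --pt "0 0 -3 0 0 0 -0.8" --pt "0 0 -2 0 0 0 -0.8" --pt "0 0 -1 0 0 0 -0.8" --pt "0 0 0 0 0 0 -0.8"

```text
time_s: 13.93
position: [0.4157, -0.2538, 0.1589]
tool_rot: [-179.8, -20.0, 15.0]
force: [0.4, 0.8, -3.0]
finger_gap: 0.268
grasp_force: 29.7
```

```bash
python3 f.py
```

```text
F tool [-0.4 -0.7  3. ] T [-0.02  -0.251 -0.032] [-179.83  -20.     15.05] [ 0.4157 -0.2538  0.1589] 0.26780014653205986 29.6568962931633
```

Call:
servo_tool --pt "0 0 -2 0 0 0 -0.8" --pt "0 0 -3 0 0 0 -0.8" --pt "0 0 -3 0 0 0 -0.8" --pt "0 0 -3 0 0 0 -0.8" --pt "0 0 -2 0 0 0 -0.8" --pt "0 0 -1 0 0 0 -0.8" --pt "0 0 0 0 0 0 -0.8" --pt "0 0 0 0 0 0 -0.8"

```text
time_s: 14.6
position: [0.4111, -0.255, 0.1718]
tool_rot: [-179.8, -20.0, 15.0]
force: [0.8, -0.5, -2.3]
finger_gap: 0.271
grasp_force: 29.7
```

Call:
servo_tool --pt "0 0 0 0 0 0 -0.8" --pt "0 0 0 0 0 0 -0.8" --pt "0 0 0 0 0 0 -0.8" --pt "0 0 0 0 0 0 -0.8"

```text
time_s: 14.93
position: [0.4111, -0.255, 0.1718]
tool_rot: [-179.8, -20.0, 15.0]
force: [-0.2, -0.6, -2.0]
finger_gap: 0.276
grasp_force: 29.7
```

```bash
python3 f.py; python3 - <<'E'
from h import *
I={n:get_image(n) for n in("scene","top")}
def cr(n,x,y,w,h,f): return cv2.resize(I[n]["frame"][y:y+h,x:x+w],None,fx=f,fy=f,interpolation=cv2.INTER_CUBIC)
cv2.imwrite("pics/end.png",np.hstack([cr("scene",95,150,75,80,5),cr("top",330,200,75,80,5)]))
E
```

```text
F tool [-1.   0.6  1.8] T [-0.027 -0.321 -0.042] [-179.81  -20.     15.05] [ 0.4111 -0.255   0.1718] 0.275596829672053 29.679966866970062
```

View pics/end.png

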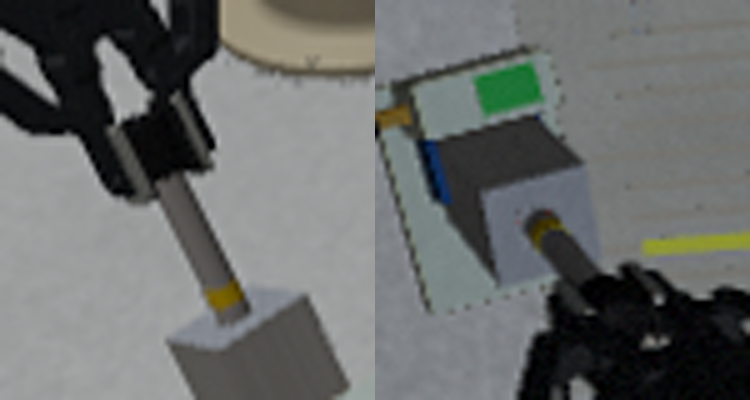

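The yellow band stands clear at scene crop (223,298) with bare steel below it down to the mouth at (237,318). No red shows, the draw is about 37.7 mm and the side load is about 1 N. Handing in.

```bash
python3 -c "
from bench import finish_job; print(finish_job())"
```

```text
the job is handed in; nothing more can be done
None
```

I pushed the stop button down, let it spring back and turned it clockwise to its end. The rod was then drawn about 38 mm and held still in line with its bore, yellow band clear and red hidden. I handed the job in at about 15 s; no verdict came back.

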